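Hang the shelf on the cleat rail, close against the vial rack

ROBOT

A 6-joint arm with a two-finger parallel gripper is mounted at the origin on a cart in front of the work surface, level with it; the furniture and walls round the work are solid. World frame = base frame: x ahead of the robot, y to its left, z up, the work surface at z = 0. Lengths are in m, angles in rad, forces in N, time in s.
With the tool pointing down it reaches from about 0.275 to 0.85 m from the base axis. Payload 19 kg.
Tool frame: the origin (TCP) lies midway between the tips of the shut fingers; the grasp point (between the pads) lies 19 mm behind it; z points along the fingers, y is the line along which they close (so a half turn about z gives the same grasp; the last joint's range is limited). The gripper opens to 85 mm and grips with 20 to 120 N. Pads are 22 mm wide; open, the fingers measure 114 mm over their backs; the gripper's body (76 mm by 85 mm) begins 54 mm behind the grasp point. The pads swing forward as they close: fully open they stand 13 mm farther back than shut.
Start: joints at [-1.407, 0.15, 1.437, -0, 1.554, -0.134], TCP at [0.169, -0.55, 0.231] pointing down, gripper open.
Joint ranges: [-2.8, 2.8], [-0.68, 2.1], [0.12, 2.68], [-1.39, 4.53], [0.16, 2.79], [-2.81, 2.81]. Speed limits (rad/s): [1.89, 1.89, 2.22, 3.01, 3.01, 3.01].

INTERFACE

Orientations are given as a unit quaternion [w, x, y, z].
In Python, from workcell import env gives the robot as it stands.
- The arm moves only by the shell command python3 steer.py 'ROWS' [FORCE]. ROWS is a JSON object whose key "motion" holds a list of rows, 1 to 5 of them, each of 7 numbers: the finger opening in m, then dx, dy, dz in m, then a rotation vector rx, ry, rz in rad; each row is the pose to reach, as a shift and turn from the pose commanded when the command began, along the tool's axes at that moment; what a row does not reach only later rows make up. A row lasts 1/12 s, in which the tool goes at most 0.0417 m and 0.125 rad, less where a joint would pass 70% of its speed; a pose out of reach is approached as far as the arm can. The fingers move at their own pace and stop on an object; FORCE is the grip in N (left out, the last holds). Time passes only in rows, so rows that do not move let the fingers close. It prints the time, the measured TCP pose, the force, the opening and the grip force at its end. Input that does not fit is refused with a message, and nothing moves.
- env.state(): the state, without advancing time (a new reading comes with each control period).
- env.grab_frame(name): name is "scene" or "top" or "wrist"; returns a dict with "pixels" (400x640x3 uint8, red, green, blue), "mtx" (3x3 intrinsics, pixels), "R" (3x3) and "t" (3): a world point X has camera coordinates R X + t; the wrist camera has in their place "mount" (4x4, takes a point from camera to tool coordinates, whose origin is the TCP and whose axes are the flange's). Camera axes: x right, y down, z forward; pixel columns grow to the right and rows downward; lengths in m; the calibration is good to about 2 mm. A picture is of the moment at which its call begins: read the wrist's pose just before it. There is no depth.
- env.sign_off(): hands the job in; it is judged then, once.
The state is a dict: "clock": time; "joint_pos": joint angles; "qvel": joint speeds; "joint_torque": joint torques, N m; "tool_pos": TCP position; "eef_rot": TCP orientation; "wrist_force": force on the tool from outside, world axes, zero at the start; "wrist_torque": the same for the moment, N m; "finger_gap": finger opening in m; "gripper_force": force on a finger pad.
Only numpy, scipy, OpenCV 4.12 (cv2) and the standard library are available. Lean on these libraries where they do the work, as an engineer would, in place of code of your own. Each camera call takes 0.05 s, during which the arm holds its last target. There are 200 camera calls.

TASK

The small plywood shelf has been taken down and lies on the bench. Hang it back on the aluminium cleat rail, between the two holders that hang there: tip its front up to get its strip in over the cleat, let it down until it hangs level and fully home, and slide it along until it is right up against the vial rack, without ramming the rack. Then stand the white drip bottle on it, upright and in the middle of its width; leave the jar and the dish where they are.

Things in the scene. Friction and masses are not known exactly. Their poses are not given: they have to be found in the camera images.
- shelf: Loose plywood shelf, 85 deep (x) x 80 wide (y), about 0.2 kg; lies flat, front (-x) to the robot. Origin: centre of underside; z up. Floor 8 thick. Front lip: x -42.5 to -32.5, z to 34, clear of the floor inside: pinch it across its 10 mm. Back board x 34.5 to 42.5, z to 62. Rubber pads stand 3 mm out of the back at z 3 to 13, x to 45.5. Hook strip on the back top, x to 64, z to 81.
- lip (a point): Middle of the top edge of the shelf's front lip (10 thick, 80 long, 26 above the shelf floor). Axes as shelf.
- strip (a point): Point of the shelf, 45.5 mm behind and 50 mm above its origin; lies on rail's x and z when the shelf hangs home. From it (x back, z up, mm) the aluminium hook strip (72 long): arm x -4 to 10, z 7.7 to 11.7; blade, 3 thick, slanting back and down from the arm to x 9, z 2; leg, 4 thick, from x 9, z 10 up and back 18 degrees to x 18, z 31.
- rail (a point): Middle of the front edge of the rail's floor, 100 above the bench; x into the rail, y along it, z up (as stand). Section, mm: cleat, 3 thick, from x 5.5, z 0 leaning out 30 degrees to x 1.5, z 7; slot mouth z 7.7 to 24.7; upper lip x 0 to 4, z 24.7 to 39.7; inside depth 26, height 39.7. Same along all its length. The strip's up-leg is taller than the mouth: it goes in only tilted.
- stand: Fixed stand, 340 long (y) x 30 deep, grey upright with the aluminium C rail on top (top at 144). Origin on the bench under the middle of its front face; x away from the robot. How to hang: front tipped up 32 degrees, lead strip from rail (x, z) = (-32, -4) to (-12, 12) mm; turn level by way of 24 deg (-8, 12), 16 deg (-4.5, 11.3), 8 deg (-1, 7.7), 0 deg (-1, 7); lower to (0, 0).
- vial_rack: Fixed plywood rack hanging on the rail, 85 wide (y) x 55 deep, with three clear capped vials upright in it (tops at 116 above the bench). Origin: centre of its underside, 50 above the bench, 30.5 in front of the stand's face; axes as the stand's. Left or right of the middle. The shelf touches its side when its middle is 82.5 mm from the rack's along the rail.
- chunk_bin: Fixed open grey plastic bin of rock chunks hanging on the rail at the other side, 85 wide (y) x 55 deep, rim 96 above the bench. Origin: centre of its underside; axes as the stand's. Between rack and bin 143 to 163 mm of rail are free; a hung shelf slides along it easily, but sticks if it is pressed down.
- glue_bottle: Loose white drip bottle with a white nozzle, upright on the bench, under 0.15 kg: round body 37 across to height 70, nozzle 20 across to 88. Origin: centre of underside, z up. Grip the body across, about 50 above its foot. It shall end on the shelf's floor (8 above the shelf's origin; 67 mm free between lip and back board, 80 wide, no side walls).
- amber_jar: Bystander: clear jar with a black lid, 52 wide x 66, on the bench; origin centre of underside.
- petri_dish: Bystander: clear flat dish, 60 wide x 12, on the bench; origin centre of underside.

How it is judged:
By the outcome, as a careful person would: the job done as asked, in the order asked, and still so for the second after the job is handed in, with the robot touching nothing.
It also fails if it takes over 56 s, if anything falls off the work surface, if the arm or the gripper's body presses on something with over 40 N, if the wrist force passes 120 N, or if a joint passes its speed limit or range.

## Working session

There is one attempt and no reset: what is moved stays moved. The work goes in short steps, Python scripts to look and compute and a shell command to move; the robot and the scene stay as the last step left them, time stands still between calls to the robot, and variables do not carry over. Pictures are saved under pics/ and viewed, at most 10 in all, crops included, and the job is handed in when it is done.

```bash
ls; mkdir -p pics
python3 - <<'E'
from workcell import env
import cv2,numpy as np
s=env.state();print(s['clock'],s['tool_pos'],s['eef_rot'])
for n in['scene','top']:
    f=env.grab_frame(n);cv2.imwrite(f'pics/{n}0.png',f['pixels'][...,::-1]);np.savez(f'pics/{n}0.npz',**{k:f[k] for k in('pixels','mtx','R','t')})
    print(n,f['mtx'].tolist(),(-f['R'].T@f['t']).tolist())
E
```

```text
pics
steer.py
workcell.py
0.0 [ 0.16865405 -0.54945066  0.23067884] [-6.13171596e-04  9.88934067e-01  1.48354423e-01 -1.46964318e-05]
scene [[379.11100442620693, 0.0, 323.19148959586374], [0.0, 379.11100442620693, 201.6217082488236], [0.0, 0.0, 1.0]] [-0.11744521167812264, 0.7378991839828256, 0.5140919146979658]
top [[515.8777285763744, 0.0, 316.9641771142726], [0.0, 515.8777285763744, 205.78585050491446], [0.0, 0.0, 1.0]] [0.4032782347468463, 0.22304994552879728, 1.3540554005234597]
```
View pics/scene0.png

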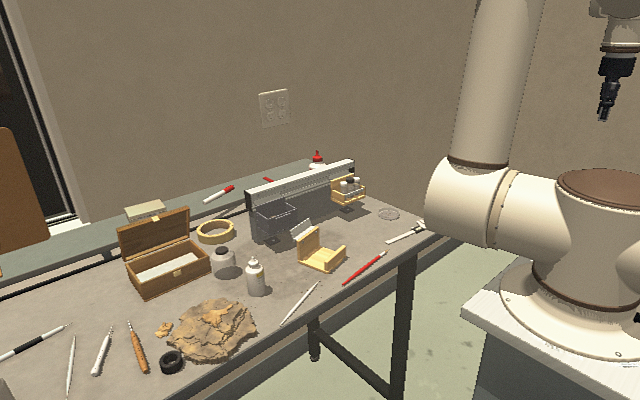

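View pics/top0.png

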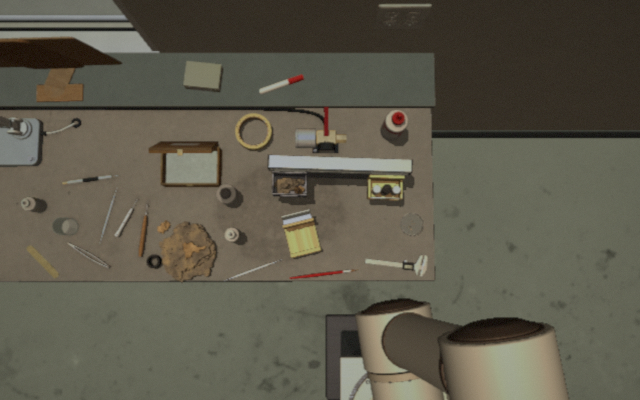

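Top view: the shelf is at about (300,235), hook to the rear; the rack is at (385,187), the bin at (290,185), the bottle at (232,234), the jar at (227,195) and the dish at (411,224). I'll zoom in for measurement.

Create h.py:
```python
import numpy as np,cv2
from workcell import env
def load(n): return dict(np.load(f'pics/{n}.npz'))
def ray(f,uv):
    d=f['R'].T@np.linalg.solve(f['mtx'],[uv[0],uv[1],1.]); return -f['R'].T@f['t'],d
def onz(f,uv,z):
    o,d=ray(f,uv); return o+d*(z-o[2])/d[2]
def tri(f,a,g,b):
    o,d=ray(f,a);p,e=ray(g,b);s=np.linalg.lstsq(np.c_[d,-e],p-o,rcond=None)[0]
    x,y=o+d*s[0],p+e*s[1]; return (x+y)/2,np.linalg.norm(x-y)
def proj(f,X):
    c=f['R']@np.asarray(X,float)+f['t'];q=f['mtx']@c;return q[:2]/q[2]
```

Run:
```python
from h import *
a=load('top0')['pixels'][145:285,215:425,::-1];b=load('scene0')['pixels'][150:305,200:400,::-1]
cv2.imwrite('pics/c1.png',cv2.resize(a,None,fx=3.8,fy=3.8,interpolation=2));cv2.imwrite('pics/c2.png',cv2.resize(b,None,fx=3.8,fy=3.8,interpolation=2))
```

```text
(no output)
```

View pics/c1.png

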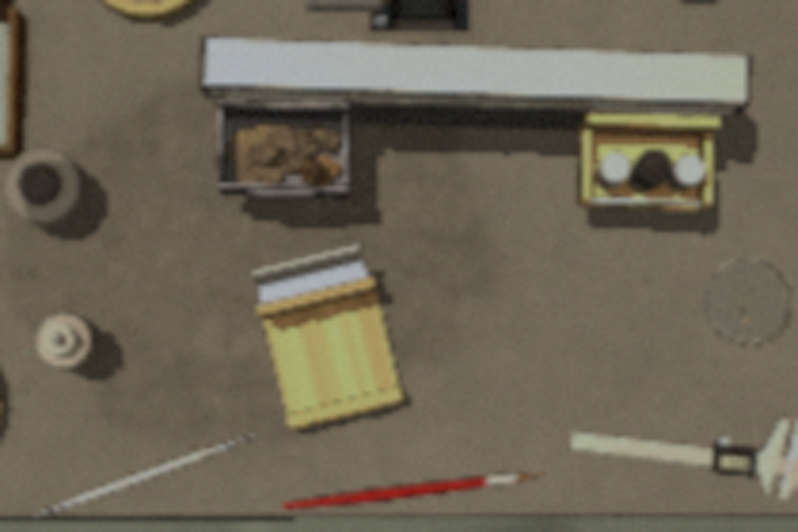

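View pics/c2.png

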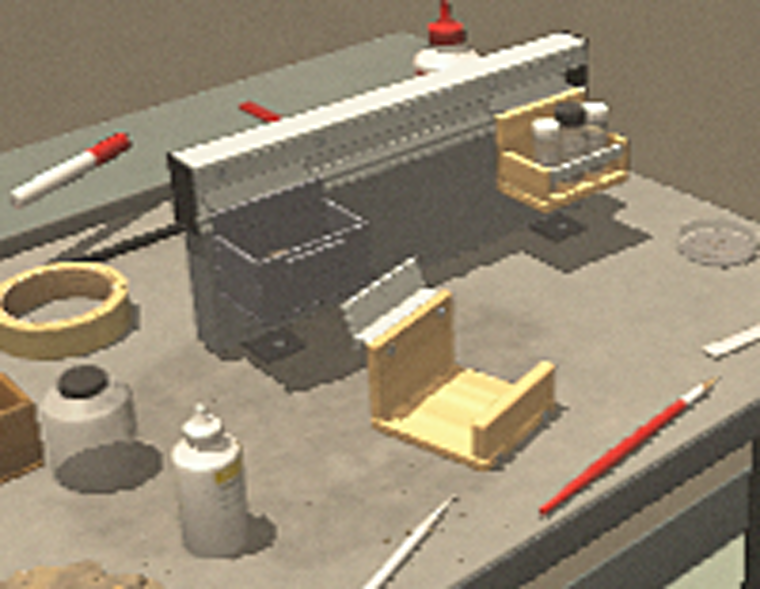

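c1: lip outer front edge (292,428)–(406,402), hook tip edge (253,273)–(360,246), rail top front edge (204,88)–(747,106), bottle nozzle (62,338). c2: rail top ends at (170,152) and (575,35), lip top edge (472,430)–(553,365).

Run:
```python
from h import *
T=load('top0');S=load('scene0');np.set_printoptions(precision=4,suppress=True)
t=lambda x,y:((x+.5)/3.8-.5+215,(y+.5)/3.8-.5+145)
s=lambda x,y:((x+.5)/3.8-.5+200,(y+.5)/3.8-.5+150)
for n,p,z in [('lipFL',(292,428),.034),('lipFR',(406,402),.034),('lipIL',(287,412),.034),('lipIR',(400,388),.034),('hookL',(253,273),.081),('hookR',(360,246),.081),('boardFL',(260,313),.062),('boardFR',(378,290),.062),
 ('railFL',(204,88),.144),('railFR',(747,106),.144),('railBL',(204,38),.144),('railBR',(748,57),.144),('bottle',(62,338),.088),('botshoulder',(64,342),.07),('rackFL',(584,203),.08),('rackBackL',(585,117),.1),('rackBackR',(718,120),.1),('binFR',(349,190),.096),('binBR',(348,108),.096),('jar',(42,185),.066),('dish',(749,300),.012)]:
    print(n,onz(T,t(*p),z))
for n,a,b in [('railFLtop',(204,88),(190,180-8)),('railBL',(204,38),(170,152)),('railFR',(747,106),(587,40)),('lipFL',(292,428),(493,440)),('hookL',(253,273),(344,303)),('hookR',(360,246),(415,259)),('nozzle',(62,338),(203,408)),('lipR',(402,395),(548,365))]:
    print(n,*tri(T,t(*a),S,s(*b)))
```

```text
lipFL [0.4047 0.2822 0.034 ]
lipFR [0.422  0.2058 0.034 ]
lipIL [0.4154 0.2856 0.034 ]
lipIR [0.4314 0.2098 0.034 ]
hookL [0.5051 0.306  0.081 ]
hookR [0.5228 0.2363 0.081 ]
boardFL [0.4801 0.3024 0.062 ]
boardFR [0.4954 0.2246 0.062 ]
railFL [0.616  0.3333 0.144 ]
railFR [ 0.6048 -0.0061  0.144 ]
railBL [0.6477 0.3336 0.144 ]
railBR [ 0.6358 -0.0073  0.144 ]
bottle [0.4624 0.4284 0.088 ]
botshoulder [0.4607 0.43   0.07  ]
rackFL [0.5512 0.0898 0.08  ]
rackBackL [0.6048 0.0906 0.1   ]
rackBackR [0.6029 0.0046 0.1   ]
binFR [0.5577 0.2433 0.096 ]
binBR [0.6113 0.2441 0.096 ]
jar [0.5646 0.4469 0.066 ]
dish [ 0.4921 -0.0299  0.012 ]
railFLtop [0.6167 0.3336 0.1395] 4.231434346712131e-05
railBL [0.6467 0.3319 0.1433] 0.003998211852811396
railFR [ 0.6043 -0.0067  0.1436] 0.0015563485638507794
lipFL [0.4022 0.2801 0.0217] 0.0072861523734623875
hookL [0.5041 0.3047 0.0807] 0.0033050001939228598
hookR [0.5219 0.235  0.0778] 0.003654992351672009
nozzle [0.4622 0.4285 0.0835] 0.0016010590503876794
lipR [0.4263 0.2079 0.0301] 0.0014464282486422529
```

```bash
cat >> h.py <<'E'
from scipy.spatial.transform import Rotation as Ro
np.set_printoptions(precision=4,suppress=True)
def toolR(yaw,tip=0): # tool y along heading yaw, pointing down, front tipped up by tip (rad)
    c,s=np.cos(yaw),np.sin(yaw); R=np.array([[-s,c,0],[c,s,0],[0,0,-1]]).T.T
    R=np.c_[[-s,c,0],[c,s,0],[0,0,-1]]
    return R@Ro.from_rotvec([tip,0,0]).as_matrix()
def cur():
    s=env.state();q=s['eef_rot'];return s['tool_pos'],Ro.from_quat([q[1],q[2],q[3],q[0]]).as_matrix(),s
def go(p,R):
    a,A,s=cur();print('shift',A.T@(np.asarray(p)-a),'rv',Ro.from_matrix(A.T@R).as_rotvec(),'clock',round(s['clock'],2))
E
python3 steer.py '{"motion":[[0.085,0.0236,-0.0343,0,0,0,-0.12],[0.085,0.0472,-0.0686,0,0,0,-0.24],[0.085,0.0708,-0.103,0,0,0,-0.36],[0.085,0.094,-0.137,0,0,0,-0.48],[0.085,0.118,-0.172,0,0,0,-0.6]]}'
python3 -c "
from h import *
go([.4,.25,.23],toolR(np.radians(13)))"
```

```text
clock: 0.52
tool_pos: [0.2308, -0.3494, 0.2308]
eef_rot: [-0.0, 0.9, 0.436, 0.0]
wrist_force: [1.4, -0.2, 1.1]
finger_gap: 0.0853
gripper_force: 0.0
shift [ 0.5755 -0.2382  0.0012] rv [-0.0004 -0.0006 -0.8945] clock 0.52
```

```bash
python3 steer.py '{"motion":[[0.085,0.0385,-0.016,0,0,0,-0.12],[0.085,0.077,-0.032,0,0,0,-0.24],[0.085,0.115,-0.048,0,0,0,-0.36],[0.085,0.154,-0.064,0,0,0,-0.48],[0.085,0.192,-0.08,0,0,0,-0.6]]}' >/dev/null
python3 -c "
from h import *
go([.4,.25,.23],toolR(np.radians(13)))"
```

```text
shift [0.4076 0.0838 0.0013] rv [ 0.0004  0.0002 -0.2981] clock 0.93
```

```bash
python3 steer.py '{"motion":[[0.085,0.04,0.008,0,0,0,-0.1],[0.085,0.08,0.016,0,0,0,-0.2],[0.085,0.12,0.025,0,0,0,-0.3],[0.085,0.16,0.033,0,0,0,-0.3],[0.085,0.2,0.041,0,0,0,-0.3]]}' >/dev/null
python3 -c "
from h import *
go([.4,.25,.23],toolR(np.radians(13)))"
```

```text
shift [0.2098 0.1125 0.0015] rv [ 0.0006  0.0002 -0.0019] clock 1.35
```

```bash
python3 steer.py '{"motion":[[0.05,0.036,0.019,0,0,0,0],[0.05,0.072,0.038,0,0,0,0],[0.05,0.108,0.058,0,0,0,0],[0.05,0.144,0.077,0,0,0,0],[0.05,0.18,0.096,0,0,0,0]]}' >/dev/null
python3 steer.py '{"motion":[[0.05,0.03,0.016,0,0,0,0],[0.05,0.03,0.016,0,0,0,0],[0.05,0.03,0.016,0,0,0,0]]}'
python3 - <<'E'
from h import *
p,R,s=cur();f=env.grab_frame('wrist');print(s['joint_pos'],f['mount'].tolist(),f['mtx'].tolist())
M=np.eye(4);M[:3,:3]=R;M[:3,3]=p;W=np.linalg.inv(M@f['mount'])
np.savez('pics/w1.npz',pixels=f['pixels'],mtx=f['mtx'],R=W[:3,:3],t=W[:3,3]);cv2.imwrite('pics/w1.png',f['pixels'][...,::-1])
F=load('w1')
for X in [(.4184,.2459,.034),(.4047,.2822,.034),(.422,.2058,.034),(.505,.306,.081),(.5228,.2363,.081)]:print(proj(F,X))
E
```

```text
clock: 2.02
tool_pos: [0.3993, 0.2479, 0.2305]
eef_rot: [-0.0, 0.623, 0.782, -0.001]
wrist_force: [-0.2, 0.2, 0.9]
finger_gap: 0.05
gripper_force: 0.0
[ 0.3915 -0.0694  1.6673  0.0001  1.5455  0.1654] [[-0.00011112608416488695, -0.9514569949429098, -0.307781699301957, 0.08019614427667002], [0.9999999930109013, -0.00011815475180550164, 4.201294962366432e-06, 0.0006718956049835412], [-4.036322177107109e-05, -0.307781696683967, 0.9514570014231581, -0.14159570793134083], [0.0, 0.0, 0.0, 1.0]] [[359.68834424003995, 0.0, 320.7579807824853], [0.0, 359.68834424003995, 201.779627871019], [0.0, 0.0, 1.0]]
[339.1893 179.2031]
[334.2565 139.3017]
[333.1001 217.825 ]
[463.5129 146.7161]
[455.4168 229.113 ]
```

View pics/w1.png

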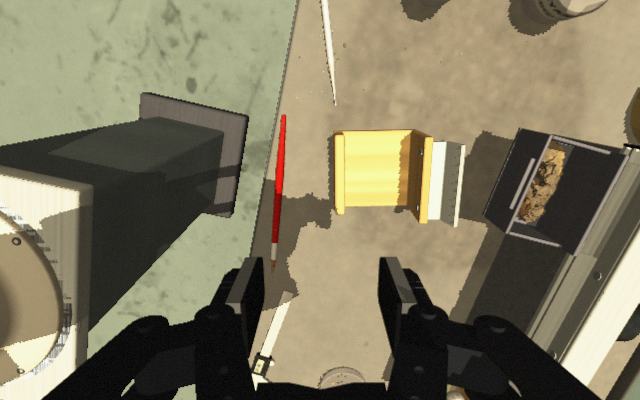

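The wrist view shows the lip top as a band, cols 335–345, rows 133–214, and the hook tip edge (466,146)–(458,226). I'll cast these at their heights.

Run:
```python
from h import *
F=load('w1');im=F['pixels'].astype(int)
for r in (145,165,185,205): print(r,[tuple(im[r,c]) for c in range(330,350,2)])
for n,p,z in [('oL',(335,134),.034),('oR',(336,214),.034),('iL',(344.5,134),.034),('iR',(344.5,213),.034),('hL',(466,146),.081),('hR',(458,227),.081),('bL',(432,137),.062),('bR',(429,222),.062)]: print(n,onz(F,p,z))
```

```text
145 [(np.int64(89), np.int64(78), np.int64(60)), (np.int64(98), np.int64(92), np.int64(75)), (np.int64(122), np.int64(93), np.int64(49)), (np.int64(248), np.int64(232), np.int64(125)), (np.int64(248), np.int64(245), np.int64(146)), (np.int64(248), np.int64(246), np.int64(148)), (np.int64(248), np.int64(246), np.int64(150)), (np.int64(216), np.int64(179), np.int64(87)), (np.int64(248), np.int64(248), np.int64(156)), (np.int64(248), np.int64(249), np.int64(156))]
165 [(np.int64(93), np.int64(83), np.int64(65)), (np.int64(93), np.int64(81), np.int64(64)), (np.int64(101), np.int64(72), np.int64(40)), (np.int64(248), np.int64(230), np.int64(125)), (np.int64(248), np.int64(245), np.int64(147)), (np.int64(248), np.int64(245), np.int64(146)), (np.int64(248), np.int64(246), np.int64(147)), (np.int64(233), np.int64(200), np.int64(101)), (np.int64(248), np.int64(244), np.int64(141)), (np.int64(248), np.int64(243), np.int64(142))]
185 [(np.int64(95), np.int64(85), np.int64(65)), (np.int64(94), np.int64(82), np.int64(63)), (np.int64(84), np.int64(65), np.int64(35)), (np.int64(247), np.int64(225),
[... 273 characters left out ...]
t64(246), np.int64(147))]
205 [(np.int64(91), np.int64(81), np.int64(65)), (np.int64(91), np.int64(81), np.int64(63)), (np.int64(102), np.int64(78), np.int64(45)), (np.int64(247), np.int64(218), np.int64(111)), (np.int64(248), np.int64(243), np.int64(143)), (np.int64(248), np.int64(244), np.int64(145)), (np.int64(247), np.int64(244), np.int64(146)), (np.int64(239), np.int64(211), np.int64(110)), (np.int64(248), np.int64(242), np.int64(139)), (np.int64(248), np.int64(242), np.int64(139))]
oL [0.4042 0.2871 0.034 ]
oR [0.4239 0.2104 0.034 ]
iL [0.4128 0.2891 0.034 ]
iR [0.4319 0.2133 0.034 ]
hL [0.5068 0.307  0.081 ]
hR [0.5243 0.2387 0.081 ]
bL [0.4839 0.3065 0.062 ]
bR [0.5059 0.2317 0.062 ]
```

```bash
python3 -c "
from h import *
go([.4182,.2490,.012],toolR(np.radians(14)))"
```

```text
shift [-0.002   0.0192  0.2188] rv [-0.0013  0.0003 -0.0197] clock 2.07
```

```bash
python3 steer.py '{"motion":[[0.036,-0.002,0.0192,0.03,-0.001,0,-0.02],[0.036,-0.002,0.0192,0.065,-0.001,0,-0.02],[0.036,-0.002,0.0192,0.1,-0.001,0,-0.02],[0.036,-0.002,0.0192,0.135,-0.001,0,-0.02],[0.036,-0.002,0.0192,0.165,-0.001,0,-0.02]]}' >/dev/null
python3 steer.py '{"motion":[[0.036,0,0,0.02,0,0,0],[0.036,0,0,0.04,0,0,0],[0.036,0,0,0.053,0,0,0],[0.036,0,0,0.053,0,0,0]]}' 60
python3 -c "
from h import *
go([.4182,.2490,.012],toolR(np.radians(14)))"
```

```text
clock: 2.82
tool_pos: [0.4175, 0.2472, 0.0113]
eef_rot: [-0.001, 0.617, 0.787, -0.001]
wrist_force: [0.5, -0.2, -0.7]
finger_gap: 0.0359
gripper_force: 0.0
shift [ 0.0016  0.0011 -0.0007] rv [-0.0026  0.0005 -0.0028] clock 2.82
```

```bash
python3 steer.py '{"motion":[[0.0,0,0,0,0,0,0],[0.0,0,0,0,0,0,0],[0,0,0,0,0,0,0],[0,0,0,0,0,0,0],[0,0,0,0,0,0,0]]}' 60
python3 -c "
from h import *
p,R,s=cur();f=env.grab_frame('wrist')
M=np.eye(4);M[:3,:3]=R;M[:3,3]=p;W=np.linalg.inv(M@f['mount'])
np.savez('pics/w2.npz',pixels=f['pixels'],mtx=f['mtx'],R=W[:3,:3],t=W[:3,3]);cv2.imwrite('pics/w2.png',f['pixels'][...,::-1])"
```

```text
clock: 3.23
tool_pos: [0.4195, 0.2489, 0.0148]
eef_rot: [0.001, 0.616, 0.788, 0.001]
wrist_force: [-2.0, -4.9, 7.6]
finger_gap: 0.0086
gripper_force: 60.0
```

View pics/w2.png

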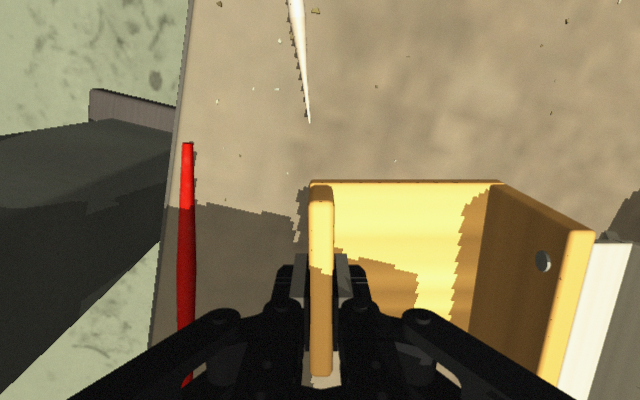

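Grasp is good: the lip is between the pads, shelf square to the tool. Now I'll lift and work out the waypoints.

```bash
cat >> h.py <<'E'
YS=np.radians(-1.95);XS=np.array([np.cos(YS),np.sin(YS),0]);YY=np.array([-np.sin(YS),np.cos(YS),0]);RAIL=np.array([.6104,.1636,.100])
def hang(deg,a,b,s,off=(83,35.2)):
    t=np.radians(deg);c,n=np.cos(t),np.sin(t);x=(off[0]*c+off[1]*n)/1e3;z=(-off[0]*n+off[1]*c)/1e3
    p=RAIL+XS*(a/1e3-x)+YY*s+np.array([0,0,b/1e3-z]);print(deg,a,b,'tcp',p,end=' ');go(p,toolR(YS,t))
E
python3 steer.py '{"motion":[[0,0,0,-0.015,0,0,0],[0,0,0,-0.035,0,0,0],[0,0,0,-0.065,0,0,0],[0,0,0,-0.1,0,0,0],[0,0,0,-0.1,0,0,0]]}'
python3 -c "
from h import *
hang(32,-70,-4,-.015);hang(0,-70,-4,-.015)"
```

```text
clock: 3.7
tool_pos: [0.4211, 0.2499, 0.1202]
eef_rot: [0.003, 0.616, 0.788, 0.004]
wrist_force: [1.6, 0.6, -1.2]
finger_gap: 0.0086
gripper_force: 58.9
32 -70 -4 tcp [0.4509 0.154  0.1101] shift [-0.1003  0.0058  0.01  ] rv [0.5647 0.0749 0.271 ] clock 3.7
0 -70 -4 tcp [0.457  0.1538 0.0608] shift [-0.102   0.0111  0.0594] rv [ 0.0098 -0.0027  0.2774] clock 3.7
```

```bash
python3 steer.py '{"motion":[[0,-0.02,0,0,0.1,0.01,0.05],[0,-0.045,0.0,0,0.2,0.02,0.1],[0,-0.075,0.003,0.005,0.3,0.04,0.17],[0,-0.1,0.006,0.01,0.42,0.06,0.23],[0,-0.1,0.006,0.01,0.54,0.07,0.27]]}'
python3 steer.py '{"motion":[[0,0,0,0,0,0,0],[0,0,0,0,0,0,0],[0,0,0,0,0,0,0],[0,0,0,0,0,0,0]]}'
python3 -c "
from h import *
hang(32,-60,-4,-.015)
f=env.grab_frame('scene');cv2.imwrite('pics/s2.png',cv2.resize(f['pixels'][100:280,200:440,::-1],None,fx=3.3,fy=3.3,interpolation=2))"
```

```text
clock: 4.12
tool_pos: [0.4501, 0.1499, 0.1037]
eef_rot: [-0.188, 0.694, 0.67, -0.184]
wrist_force: [-0.2, -0.0, -2.0]
finger_gap: 0.0085
gripper_force: 59.4
clock: 4.45
tool_pos: [0.4483, 0.154, 0.1044]
eef_rot: [-0.186, 0.692, 0.673, -0.182]
wrist_force: [-0.0, -0.1, -1.3]
finger_gap: 0.0087
gripper_force: 59.5
32 -60 -4 tcp [0.4609 0.1537 0.1101] shift [-0.      0.008  -0.0113] rv [0.032  0.0058 0.0053] clock 4.45
```

View pics/s2.png

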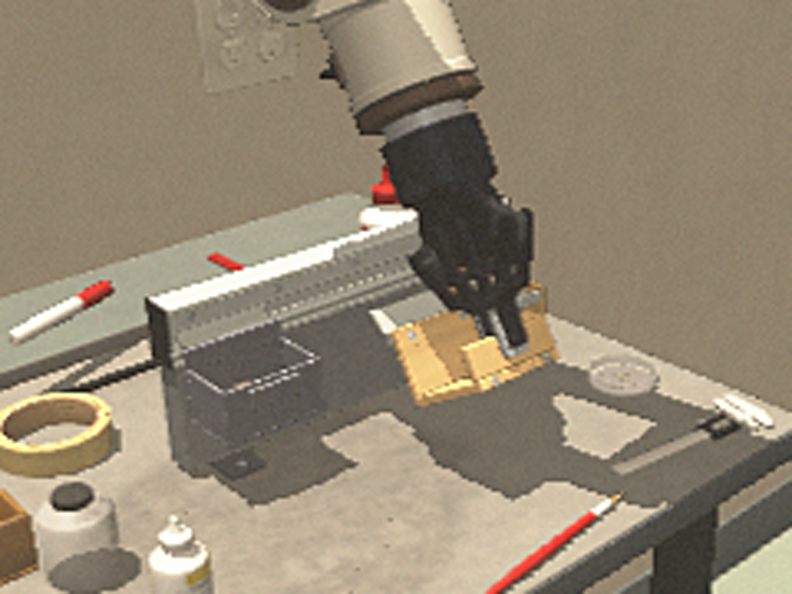

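Shelf is held, tipped up, in front of the gap between bin and rack. I'll check numerically that it hasn't slipped in the grip, then approach.

Run:
```python
from h import *
a=load('w2')['pixels'];b=env.grab_frame('wrist')['pixels'];np.save('pics/w3.npy',b)
for (x,y,w,h) in [(525,240,40,40),(570,215,40,60),(305,170,50,50),(480,170,40,40)]:
    t=cv2.cvtColor(a[y:y+h,x:x+w],cv2.COLOR_RGB2GRAY);g=cv2.cvtColor(b,cv2.COLOR_RGB2GRAY)
    r=cv2.matchTemplate(g[y-30:y+h+30,max(x-30,0):x+w+30],t,cv2.TM_CCOEFF_NORMED);_,v,_,l=cv2.minMaxLoc(r);print(v,l[0]-30,l[1]-30)
hang(32,-50,-4,-.015);hang(32,-32,-4,-.015)
```

```text
0.7986502051353455 0 0
0.924465537071228 -1 -1
0.486722856760025 0 0
0.5151804089546204 -4 28
32 -50 -4 tcp [0.4709 0.1533 0.1101] shift [-0.      0.0167 -0.0162] rv [0.0317 0.0058 0.005 ] clock 4.55
32 -32 -4 tcp [0.4889 0.1527 0.1101] shift [-0.0002  0.0323 -0.0253] rv [0.0317 0.0058 0.005 ] clock 4.55
```

```bash
python3 steer.py '{"motion":[[0,0,0.008,-0.01,0.03,0.006,0.005],[0,0,0.0165,-0.016,0.032,0.006,0.005],[0,0,0.025,-0.021,0.032,0.006,0.005],[0,0,0.0323,-0.0253,0.032,0.006,0.005],[0,0,0.0323,-0.0253,0.032,0.006,0.005]]}'
python3 -c "
from h import *
hang(32,-32,-4,-.015);hang(32,-22,4,-.015);hang(32,-12,12,-.015)"
```

```text
clock: 4.97
tool_pos: [0.4902, 0.1525, 0.1093]
eef_rot: [-0.199, 0.691, 0.668, -0.192]
wrist_force: [0.5, -0.2, -2.9]
finger_gap: 0.0083
gripper_force: 59.6
32 -32 -4 tcp [0.4889 0.1527 0.1101] shift [ 0.0002 -0.0015 -0.    ] rv [-0.0016 -0.0005 -0.001 ] clock 4.97
32 -22 4 tcp [0.4989 0.1524 0.1181] shift [ 0.0002  0.0027 -0.0121] rv [-0.0016 -0.0005 -0.001 ] clock 4.97
32 -12 12 tcp [0.5089 0.152  0.1261] shift [ 0.0002  0.0069 -0.0242] rv [-0.0016 -0.0005 -0.001 ] clock 4.97
```

```bash
python3 steer.py '{"motion":[[0,0,0.0015,-0.006,0,0,0],[0,0,0.0025,-0.012,0,0,0],[0,0,0.0045,-0.018,0,0,0],[0,0,0.0065,-0.0242,0,0,0],[0,0,0.0065,-0.0242,0,0,0]]}'
python3 steer.py '{"motion":[[0,0,0,0,0,0,0]]}' | grep force
python3 -c "
from h import *
hang(32,-12,12,-.015)
hang(24,-8,12,-.015);hang(16,-4.5,11.3,-.015)
f=env.grab_frame('scene');cv2.imwrite('pics/s3.png',cv2.resize(f['pixels'][140:240,250:400,::-1],None,fx=5,fy=5,interpolation=2))"
```

```text
clock: 5.38
tool_pos: [0.5087, 0.1516, 0.1269]
eef_rot: [-0.199, 0.692, 0.667, -0.192]
wrist_force: [0.1, -0.7, -2.5]
finger_gap: 0.0085
gripper_force: 59.6
wrist_force: [0.4, -0.5, -3.4]
gripper_force: 59.6
32 -12 12 tcp [0.5089 0.152  0.1261] shift [ 0.0005  0.0008 -0.0006] rv [-0.0033 -0.0006 -0.0017] clock 5.47
24 -8 12 tcp [0.5118 0.1519 0.1136] shift [0.0005 0.0099 0.0084] rv [-0.1429 -0.0005 -0.0017] clock 5.47
16 -4.5 11.3 tcp [0.516  0.1518 0.1003] shift [0.0005 0.0205 0.0175] rv [-0.2825 -0.0004 -0.0017] clock 5.47
```

View pics/s3.png

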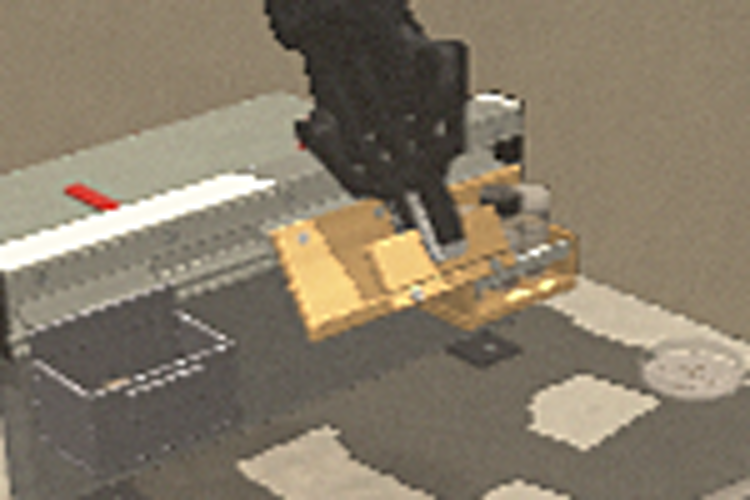

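The strip is in the slot at 32° with no contact force. Turning it level in stages.

```bash
python3 steer.py '{"motion":[[0,0,0.0045,0.003,-0.05,0,0],[0,0,0.0075,0.0055,-0.1,0,0],[0,0,0.0099,0.0084,-0.143,0,0],[0,0,0.0099,0.0084,-0.143,0,0]]}' |grep force
python3 -c "
from h import *
hang(24,-8,12,-.015);hang(16,-4.5,11.3,-.015)"
```

```text
wrist_force: [-0.2, 0.7, -3.5]
gripper_force: 59.7
24 -8 12 tcp [0.5118 0.1519 0.1136] shift [ 0.0004  0.0009 -0.0004] rv [ 0.0017 -0.0002 -0.0013] clock 5.85
16 -4.5 11.3 tcp [0.516  0.1518 0.1003] shift [0.0004 0.01   0.01  ] rv [-0.1379 -0.0001 -0.0013] clock 5.85
```

```bash
python3 steer.py '{"motion":[[0,0,0.0035,0.003,-0.045,0,0],[0,0,0.007,0.0065,-0.09,0,0],[0,0,0.0095,0.0102,-0.139,0,0],[0,0,0.0095,0.0102,-0.139,0,0]]}' |grep force
python3 -c "
from h import *
hang(16,-4.5,11.3,-.015);hang(8,-1,7.7,-.015)"
```

```text
wrist_force: [-1.2, -0.4, -2.7]
gripper_force: 59.6
16 -4.5 11.3 tcp [0.516  0.1518 0.1003] shift [ 0.0004  0.0007 -0.0004] rv [-0.0007  0.     -0.0014] clock 6.18
8 -1 7.7 tcp [0.5218 0.1516 0.0844] shift [0.0004 0.0107 0.0133] rv [-0.1403  0.0001 -0.0014] clock 6.18
```

```bash
python3 steer.py '{"motion":[[0,0,0.0035,0.004,-0.045,0,0],[0,0,0.007,0.0085,-0.09,0,0],[0,0,0.0102,0.0135,-0.14,0,0],[0,0,0.0102,0.0135,-0.14,0,0]]}' |grep force
python3 -c "
from h import *
hang(8,-1,7.7,-.015);hang(0,-1,7,-.015)"
```

```text
wrist_force: [-1.2, -0.0, -2.9]
gripper_force: 59.6
8 -1 7.7 tcp [0.5218 0.1516 0.0844] shift [ 0.0005  0.0006 -0.0005] rv [-0.002   0.0004 -0.0016] clock 6.52
0 -1 7 tcp [0.5259 0.1515 0.0718] shift [0.0005 0.0065 0.0114] rv [-0.1416  0.0005 -0.0015] clock 6.52
```

```bash
python3 steer.py '{"motion":[[0,0,0.002,0.004,-0.045,0,0],[0,0,0.0042,0.008,-0.09,0,0],[0,0,0.0062,0.0114,-0.14,0,0],[0,0,0.0062,0.0114,-0.14,0,0]]}' |grep force
python3 -c "
from h import *
hang(0,-1,7,-.015);hang(0,0,0,-.015)"
```

```text
wrist_force: [-2.3, 0.8, -2.9]
gripper_force: 59.6
0 -1 7 tcp [0.5259 0.1515 0.0718] shift [0.0005 0.0002 0.0002] rv [-0.0022  0.0007 -0.0015] clock 6.85
0 0 0 tcp [0.5269 0.1514 0.0648] shift [0.0005 0.0012 0.0072] rv [-0.0022  0.0007 -0.0015] clock 6.85
```

```bash
python3 steer.py '{"motion":[[0,0,0,0.002,0,0,0],[0,0,0.0005,0.004,0,0,0],[0,0,0.0005,0.004,0,0,0]]}' |grep -E "force|pos"
python3 steer.py '{"motion":[[0,0,0.0003,0.0015,0,0,0],[0,0,0.0005,0.003,0,0,0],[0,0,0.0005,0.003,0,0,0]]}' |grep -E "force|pos"
python3 steer.py '{"motion":[[0,0,0,0,0,0,0],[0,0,0,0,0,0,0]]}' |grep -E "force|pos"
python3 -c "
from h import *
hang(0,0,0,-.015)
print(env.state()['wrist_torque'])"
```

```text
tool_pos: [0.5274, 0.1508, 0.068]
wrist_force: [-0.3, -0.8, -2.7]
gripper_force: 59.6
tool_pos: [0.5278, 0.1508, 0.0651]
wrist_force: [1.2, 0.4, -2.6]
gripper_force: 59.6
tool_pos: [0.5276, 0.1509, 0.0654]
wrist_force: [0.4, 0.3, -2.1]
gripper_force: 59.6
0 0 0 tcp [0.5269 0.1514 0.0648] shift [ 0.0005 -0.0007  0.0006] rv [-0.0005  0.0004 -0.0017] clock 7.52
[-0.0029  0.1164  0.0379]
```

```bash
for i in 1 2 3; do python3 steer.py '{"motion":[[0,0,0,0.001,0,0,0],[0,0,0,0.001,0,0,0]]}' |grep -E "t_force|pos"; done
```

```text
tool_pos: [0.5279, 0.1509, 0.0645]
wrist_force: [0.8, -0.7, -0.1]
tool_pos: [0.5282, 0.1509, 0.0638]
wrist_force: [2.2, -1.7, 3.4]
tool_pos: [0.5284, 0.1508, 0.0633]
wrist_force: [0.2, -1.7, 10.6]
```

Seated on the rail (contact at z≈0.0645, as expected). I'll unload it and slide toward the rack.

```bash
python3 steer.py '{"motion":[[0,0,0,-0.002,0,0,0],[0,0,0,-0.002,0,0,0],[0,-0.003,0,-0.002,0,0,0],[0,-0.006,0,-0.002,0,0,0],[0,-0.009,0,-0.002,0,0,0]]}' |grep -E "t_force|pos"
for i in 1 2 ; do python3 steer.py '{"motion":[[0,-0.001,0,0,0,0,0],[0,-0.002,0,0,0,0,0]]}' |grep -E "t_force|pos"; done
```

```text
tool_pos: [0.5277, 0.1421, 0.0645]
wrist_force: [0.8, -0.3, 0.7]
tool_pos: [0.5276, 0.14, 0.0645]
wrist_force: [3.9, 4.9, 1.4]
tool_pos: [0.5276, 0.1381, 0.0645]
wrist_force: [5.4, 4.1, 2.1]
```

```bash
for i in 1 2 3 4 ; do python3 steer.py '{"motion":[[0,-0.001,0.0002,0,0,0,0],[0,-0.001,0.0002,0,0,0,0]]}' |grep -E "t_force|pos"; done
```

```text
tool_pos: [0.5276, 0.1369, 0.0644]
wrist_force: [3.3, 2.8, 1.9]
tool_pos: [0.5276, 0.1359, 0.0643]
wrist_force: [3.2, 4.2, 1.1]
tool_pos: [0.5276, 0.1348, 0.0643]
wrist_force: [1.1, 2.6, 1.7]
tool_pos: [0.5276, 0.1337, 0.0642]
wrist_force: [0.5, 2.5, 2.0]
```

```bash
for i in 1 2 3 4 ; do python3 steer.py '{"motion":[[0,-0.0007,0,-0.0001,0,0,0],[0,-0.0007,0,-0.0001,0,0,0]]}' |grep -E "t_force|pos"; done
```

```text
tool_pos: [0.5276, 0.1332, 0.0643]
wrist_force: [-0.4, 3.2, 2.0]
tool_pos: [0.5275, 0.133, 0.0645]
wrist_force: [-0.3, 9.0, 1.3]
tool_pos: [0.5275, 0.1328, 0.0646]
wrist_force: [-2.1, 13.3, 0.1]
tool_pos: [0.5274, 0.1327, 0.0647]
wrist_force: [-0.4, 17.9, 1.5]
```

Rack contact felt at y≈0.133, just where predicted (0.1328). I'll relax the push, release and retreat upward.

```bash
python3 steer.py '{"motion":[[0,0.0012,0,0,0,0,0],[0,0.0012,0,0,0,0,0],[0,0.0012,0,0,0,0,0]]}' 20|grep -E "force|pos"
python3 steer.py '{"motion":[[0.012,0,0,0,0,0,0],[0.016,0,0,0,0,0,0],[0.024,0,0,0,0,0,0],[0.03,0,0,0,0,0,0],[0.03,0,0,0,0,0,0]]}' |grep -E "force|pos|gap"
python3 steer.py '{"motion":[[0.03,0,0,-0.01,0,0,0],[0.03,0,0,-0.03,0,0,0],[0.03,0,0,-0.06,0,0,0],[0.03,0,0,-0.1,0,0,0],[0.03,0,0,-0.14,0,0,0]]}' |grep -E "force|pos|gap"
python3 steer.py '{"motion":[[0.06,0.03,-0.02,0,0,0,0],[0.06,0.07,-0.03,0,0,0,0],[0.07,0.11,-0.04,0,0,0,0],[0.07,0.15,-0.05,0,0,0,0],[0.07,0.19,-0.05,0,0,0,0]]}' |grep -E "force|pos|gap"
python3 - <<'E'
from h import *
for n in['scene','top']:
    f=env.grab_frame(n);np.savez(f'pics/{n}1.npz',**{k:f[k] for k in('pixels','mtx','R','t')})
a=cv2.resize(load('scene1')['pixels'][130:270,250:400,::-1],None,fx=4,fy=4,interpolation=2)
b=load('top1')['pixels'][145:285,215:425,::-1];b=cv2.resize(b[:,:],None,fx=3.8,fy=3.8,interpolation=2)
np.save('pics/b.npy',b);cv2.imwrite('pics/s4.png',a);cv2.imwrite('pics/t4.png',b)
p,R,s=cur();print(s['clock'])
E
```

```text
tool_pos: [0.5275, 0.133, 0.0646]
wrist_force: [-0.0, 9.3, 0.4]
gripper_force: 60.1
tool_pos: [0.5278, 0.1321, 0.0647]
wrist_force: [-0.0, -0.6, 0.4]
finger_gap: 0.03
gripper_force: 0.0
tool_pos: [0.5272, 0.1322, 0.2068]
wrist_force: [1.7, -1.2, 0.4]
finger_gap: 0.0297
gripper_force: 0.0
tool_pos: [0.483, 0.3258, 0.2062]
wrist_force: [1.6, -1.1, 0.8]
finger_gap: 0.0697
gripper_force: 0.0
11.7
```

View pics/s4.png

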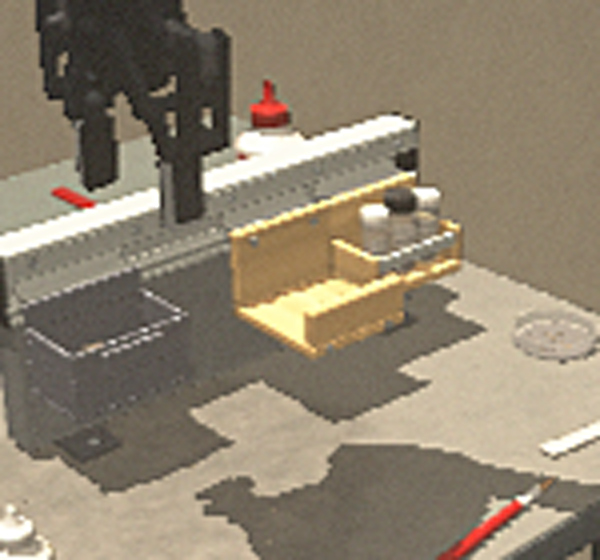

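The shelf hangs level, its right side flush against the rack. Next the bottle: body grasp with the fingers along 45° (clear of rock and jar).

```bash
python3 -c "
from h import *
go([.462,.4288,.20],toolR(np.radians(45)))"
```

```text
shift [ 0.0996 -0.0248  0.0053] rv [ 0.0002 -0.0009 -0.8169] clock 11.7
```

```bash
python3 steer.py '{"motion":[[0.07,0.03,-0.008,0,0,0,-0.12],[0.07,0.06,-0.016,0,0,0,-0.24],[0.07,0.09,-0.022,0,0,0,-0.36],[0.07,0.0996,-0.0248,0,0,0,-0.48],[0.07,0.0996,-0.0248,0,0,0,-0.6]]}' >/dev/null
python3 steer.py '{"motion":[[0.062,0,0,0,0,0,-0.12],[0.062,0,0,0,0,0,-0.217],[0.062,0,0,0,0,0,-0.217],[0.062,0,0,0,0,0,-0.217]]}' |tail -5
python3 - <<'E'
from h import *
go([.462,.4288,.031],toolR(np.radians(45)))
p,R,s=cur();f=env.grab_frame('wrist');M=np.eye(4);M[:3,:3]=R;M[:3,3]=p;W=np.linalg.inv(M@f['mount'])
np.savez('pics/w4.npz',pixels=f['pixels'],mtx=f['mtx'],R=W[:3,:3],t=W[:3,3])
F=load('w4');print(proj(F,(.462,.4288,.088)),proj(F,(.462,.4288,0)),proj(F,(.462,.4288,.07)))
c=proj(F,(.462,.4288,.07)).astype(int);g=F['pixels'][c[1]-70:c[1]+90,c[0]-90:c[0]+90]
m=((g.min(2)>150)&(np.ptp(g.astype(int),axis=2)<50)).astype('uint8')
n,l,st,ce=cv2.connectedComponentsWithStats(m)
for i in range(1,n):
    if st[i,4]>150: print(st[i,:4]+[c[0]-90,c[1]-70,0,0],st[i,4],ce[i]+c-[90,70])
E
```

```text
tool_pos: [0.4636, 0.424, 0.2052]
eef_rot: [0.0, 0.386, 0.922, -0.0]
wrist_force: [1.1, 0.4, -0.1]
finger_gap: 0.0621
gripper_force: 0.0
shift [0.0045 0.0022 0.1742] rv [-0.0002  0.0002 -0.0076] clock 12.45
[322.0675 190.8572] [321.7849 165.8372] [321.9963 184.5498]
[306 156  42  37] 950 [328.3558 173.4316]
```

```bash
python3 steer.py '{"motion":[[0.062,0.0045,0.003,0.035,0,0,-0.007],[0.062,0.0045,0.003,0.07,0,0,-0.007],[0.062,0.0045,0.003,0.105,0,0,-0.007],[0.062,0.0045,0.003,0.14,0,0,-0.007],[0.062,0.0045,0.003,0.16,0,0,-0.007]]}' |grep -E "t_force|pos"
python3 steer.py '{"motion":[[0.062,0,0,0.008,0,0,0],[0.062,0,0,0.0142,0,0,0],[0.062,0,0,0.0142,0,0,0]]}' |grep -E "t_force|pos"
python3 steer.py '{"motion":[[0.045,0,0,0,0,0,0],[0.03,0,0,0,0,0,0],[0.03,0,0,0,0,0,0],[0.03,0,0,0,0,0,0],[0.03,0,0,0,0,0,0]]}' 25
```

```text
tool_pos: [0.4612, 0.4285, 0.041]
wrist_force: [-0.1, -0.2, -1.2]
tool_pos: [0.4625, 0.4296, 0.0305]
wrist_force: [0.6, 0.5, 0.3]
clock: 13.58
tool_pos: [0.463, 0.4301, 0.0322]
eef_rot: [0.001, 0.381, 0.924, 0.001]
wrist_force: [0.4, -0.6, 7.3]
finger_gap: 0.0361
gripper_force: 24.9
```

```bash
python3 steer.py '{"motion":[[0.03,0,0,-0.015,0,0,0],[0.03,0,0,-0.045,0,0,0],[0.03,0,0,-0.08,0,0,0],[0.03,0,0,-0.12,0,0,0],[0.03,0,0,-0.15,0,0,0]]}' |grep -E "force|pos|gap"
python3 - <<'E'
from h import *
T=load('top1');im=T['pixels'].astype(int)
for a,z in ((-83,.084),(-7,.112)):
    P=lambda s:proj(T,RAIL+XS*a/1e3+YY*s+[0,0,z-.1])
    for s in (-.0736,-.0336,.0064): print(a,s,P(s))
    u0,u1=P(.03),P(-.09)
    us=np.linspace(u0,u1,75); print([(round(u[0],1),tuple(int(v) for v in im[int(round(u[1])),int(round(u[0]))])) for u in us[::1]][5:70:2])
p=RAIL+XS*-.0445+YY*-.0336;print(p);go([p[0],p[1],.17],toolR(YS+np.pi/2))
E
```

```text
tool_pos: [0.4626, 0.4299, 0.1846]
wrist_force: [0.1, 0.7, -0.5]
finger_gap: 0.0364
gripper_force: 25.3
-83 -0.0736 [367.3414 208.3895]
-83 -0.0336 [351.1852 207.838 ]
-83 0.0064 [335.0281 207.2865]
[(np.float64(328.8), (92, 84, 69)), (np.float64(330.1), (90, 82, 69)), (np.float64(331.4), (93, 84, 70)), (np.float64(332.7), (92, 84, 69)), (np.float64(334.0), (96, 86, 68)), (np.float64(335.3), (133, 118, 80)), (np.float64(336.6), (164, 157, 99)), (np.float64(337.9), (164, 157, 97)), (np.float64(339.3), (164, 157, 99)), (np.float64(340.6), (165, 158, 98)), (np.float64(341.9), (160, 143, 89)), (np.float64(343.2), (157, 144, 90)), (np.float64(344.5), (159, 144, 91)), (np.float64(345.8), (157, 142, 89)), (np.float64(347.1), (157, 144, 90)), (np.float64(348.4), (157, 144, 89)), (np.float64(349.7), (159, 149, 94)), (np.float64(351.0), (158, 147, 93)), (np.float64(352.4), (158, 149, 93)), (np.float64(353.7), (157, 149, 93)), (np.float64(355.0), (161, 154, 99)), (np.float64(356.3), (160, 155, 96)), (np.float64(357.6), (158, 151, 95)), (np.float64(358.9), (157, 152, 93)), (np.float64(360.2), (1
[... 1006 characters left out ...]
, 136, 86)), (np.float64(352.7), (158, 135, 87)), (np.float64(354.0), (156, 135, 88)), (np.float64(355.4), (157, 135, 85)), (np.float64(356.7), (156, 132, 82)), (np.float64(358.0), (157, 133, 84)), (np.float64(359.4), (157, 135, 86)), (np.float64(360.7), (158, 136, 85)), (np.float64(362.0), (158, 136, 86)), (np.float64(363.3), (155, 133, 82)), (np.float64(364.7), (159, 138, 86)), (np.float64(366.0), (156, 134, 83)), (np.float64(367.3), (158, 137, 84)), (np.float64(368.7), (139, 126, 78)), (np.float64(370.0), (143, 138, 88)), (np.float64(371.3), (155, 155, 98)), (np.float64(372.7), (158, 159, 101))]
[0.5648 0.1315 0.1   ]
shift [-0.2828 -0.1395  0.0144] rv [ 0.0022  0.0015 -0.7486] clock 14.0
```

Shelf edges in the image match s = −0.0336 to under a millimetre. Carrying the bottle over.

```bash
python3 steer.py '{"motion":[[0.03,-0.02,-0.01,0,0,0,-0.1],[0.03,-0.05,-0.025,0,0,0,-0.2],[0.03,-0.085,-0.042,0,0,0,-0.32],[0.03,-0.12,-0.06,0,0,0,-0.44],[0.03,-0.15,-0.075,0,0,0,-0.55]]}' |grep -E "t_force|pos"
python3 -c "
from h import *
go([.5648,.1315,.17],toolR(YS+np.pi/2))"
```

```text
tool_pos: [0.5155, 0.2713, 0.1814]
wrist_force: [0.5, 0.5, -1.6]
shift [-0.0803 -0.1245  0.0115] rv [ 0.0001  0.001  -0.2   ] clock 14.42
```

```bash
python3 steer.py '{"motion":[[0.03,-0.02,-0.031,0,0,0,-0.06],[0.03,-0.04,-0.062,0,0,0,-0.12],[0.03,-0.06,-0.093,0,0,0,-0.2],[0.03,-0.075,-0.115,0,0,0,-0.2],[0.03,-0.0803,-0.1245,0,0,0,-0.2]]}' |grep -E "t_force|pos"
python3 steer.py '{"motion":[[0.03,0,0,0,0,0,0],[0.03,0,0,0,0,0,0],[0.03,0,0,0,0,0,0]]}' |grep -E "t_force|pos"
python3 -c "
from h import *
go([.5648,.1315,.096],toolR(YS+np.pi/2))"
```

```text
tool_pos: [0.5648, 0.1296, 0.1813]
wrist_force: [-0.4, 0.0, -0.6]
tool_pos: [0.5634, 0.1339, 0.1809]
wrist_force: [0.1, 0.0, -0.2]
shift [-0.0015 -0.0023  0.0849] rv [ 0.0001  0.     -0.0054] clock 15.08
```

```bash
python3 steer.py '{"motion":[[0.03,-0.001,-0.0022,0.015,0,0,-0.005],[0.03,-0.0015,-0.0022,0.035,0,0,-0.005],[0.03,-0.0015,-0.0022,0.055,0,0,-0.005],[0.03,-0.0015,-0.0022,0.07,0,0,-0.005],[0.03,-0.0015,-0.0022,0.08,0,0,-0.005]]}' |grep -E "force|pos|gap"
python3 steer.py '{"motion":[[0.03,0,0,0.003,0,0,0],[0.03,0,0,0.003,0,0,0],[0.03,0,0,0.003,0,0,0]]}' |grep -E "force|pos|gap"
for i in 1 2 3; do python3 steer.py '{"motion":[[0.03,0,0,0.001,0,0,0],[0.03,0,0,0.001,0,0,0]]}' |grep -E "t_force|pos";done
python3 -c "
from h import *
go([.5648,.1315,.090],toolR(YS+np.pi/2))"
```

```text
tool_pos: [0.5641, 0.1319, 0.099]
wrist_force: [-0.4, 0.6, -1.3]
finger_gap: 0.0361
gripper_force: 25.4
tool_pos: [0.5654, 0.1311, 0.0984]
wrist_force: [0.0, 0.3, -1.4]
finger_gap: 0.0366
gripper_force: 25.4
tool_pos: [0.5654, 0.1307, 0.0973]
wrist_force: [-0.6, 1.2, -1.8]
tool_pos: [0.5652, 0.1306, 0.0958]
wrist_force: [-0.2, -0.0, -0.9]
tool_pos: [0.565, 0.1305, 0.0945]
wrist_force: [-0.5, 1.3, -1.7]
shift [0.0003 0.001  0.0045] rv [-0.0004 -0.0004 -0.0008] clock 16.25
```

```bash
python3 steer.py '{"motion":[[0.03,0,0.0008,0.0015,0,0,0],[0.03,0,0.0008,0.0025,0,0,0],[0.03,0,0.0008,0.0025,0,0,0]]}' |grep -E "t_force|pos"
for i in 1 2 3 ; do python3 steer.py '{"motion":[[0.03,0,0,0.0006,0,0,0],[0.03,0,0,0.0006,0,0,0]]}' |grep -E "t_force|pos";done
```

```text
tool_pos: [0.565, 0.1314, 0.0917]
wrist_force: [0.4, 0.3, -1.4]
tool_pos: [0.5651, 0.1314, 0.0913]
wrist_force: [0.9, -0.2, -0.8]
tool_pos: [0.5651, 0.1314, 0.0908]
wrist_force: [0.5, -0.2, -1.1]
tool_pos: [0.5651, 0.1314, 0.0902]
wrist_force: [-0.2, 0.1, -0.9]
```

```bash
for i in 1 2 3 4; do python3 steer.py '{"motion":[[0.03,0,0,0.0005,0,0,0],[0.03,0,0,0.0005,0,0,0]]}' |grep -E "t_force|pos";done
```

```text
tool_pos: [0.5651, 0.1314, 0.0897]
wrist_force: [0.3, -0.2, -1.0]
tool_pos: [0.5652, 0.1314, 0.0895]
wrist_force: [-0.8, 0.6, 2.5]
tool_pos: [0.5652, 0.1314, 0.0894]
wrist_force: [-3.5, -0.4, 7.8]
tool_pos: [0.5653, 0.1314, 0.0893]
wrist_force: [-5.7, -0.4, 14.2]
```

Bottle is on the floor (contact at 0.0896). Unload, open just enough, retreat.

```bash
python3 steer.py '{"motion":[[0.03,0,0,-0.0012,0,0,0],[0.03,0,0,-0.0012,0,0,0],[0.03,0,0,-0.0012,0,0,0]]}' |grep -E "t_force|pos"
python3 steer.py '{"motion":[[0.038,0,0,0,0,0,0],[0.04,0,0,0,0,0,0],[0.043,0,0,0,0,0,0],[0.046,0,0,0,0,0,0],[0.047,0,0,0,0,0,0]]}' |grep -E "force|pos|gap"
python3 steer.py '{"motion":[[0.047,0,0,-0.004,0,0,0],[0.047,0,0,-0.012,0,0,0],[0.047,0,0,-0.025,0,0,0],[0.047,0,0,-0.045,0,0,0],[0.047,0,0,-0.075,0,0,0]]}' |grep -E "force|pos|gap"
python3 steer.py '{"motion":[[0.047,0,0,-0.03,0,0,0],[0.047,0.03,0.03,-0.05,0,0,0],[0.047,0.06,0.06,-0.05,0,0,0],[0.047,0.08,0.09,-0.05,0,0,0],[0.047,0.1,0.12,-0.05,0,0,0]]}' |grep -E "force|pos|gap"
python3 - <<'E'
from h import *
for n in['scene','top']:
    f=env.grab_frame(n);np.savez(f'pics/{n}2.npz',**{k:f[k] for k in('pixels','mtx','R','t')})
a=cv2.resize(load('scene2')['pixels'][130:270,250:380,::-1],None,fx=3,fy=3,interpolation=2)
b=cv2.resize(load('top2')['pixels'][150:290,270:402,::-1],None,fx=3,fy=3,interpolation=2)
cv2.imwrite('pics/end.png',np.hstack([a,b]));print(cur()[2]['clock'])
E
```

```text
tool_pos: [0.5652, 0.1314, 0.0894]
wrist_force: [-0.1, 0.2, 3.1]
tool_pos: [0.5651, 0.1314, 0.0894]
wrist_force: [0.6, 0.0, 0.1]
finger_gap: 0.0471
gripper_force: 0.0
tool_pos: [0.5642, 0.1313, 0.1641]
wrist_force: [0.4, -0.4, -1.0]
finger_gap: 0.0471
gripper_force: 0.0
tool_pos: [0.4679, 0.2561, 0.216]
wrist_force: [0.8, 0.4, -0.9]
finger_gap: 0.0473
gripper_force: 0.0
19.2667
```

View pics/end.png

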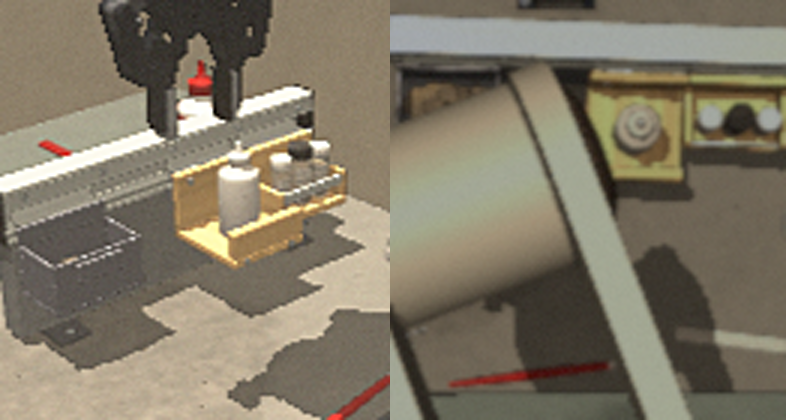

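The bottle stands upright mid-shelf (nozzle col 638, shelf 588–685). The shelf is level against the rack, and the gripper is clear.

```bash
python3 -c "
from workcell import env
print(env.sign_off())"
```

```text
the job is handed in; nothing more can be done
None
```

The shelf hangs level and fully home on the cleat rail, right up against the vial rack, with the drip bottle upright in the middle of its width. The jar and dish were not touched, and I handed the job in at about 19 s, before any verdict was shown.

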